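# Dock a tube rack past the sea gate

## Robot

A 6-joint arm with a two-finger parallel gripper is mounted at the origin on the work surface. World frame = base frame: x ahead of the robot, y to its left, z up, the work surface at z = 0. Lengths are in mm, angles in rad, forces in N, time in s.
With the tool pointing down it reaches from about 300 to 825 mm from the base axis. Payload 5.4 kg.
Tool frame: the origin (TCP) lies on the centre line of the jaws, within the pads' length; the fingertips stand 17 mm ahead of it and the grasp point (between the pads) lies 2 mm behind it; z points along the fingers, y is the line along which they close (so a half turn about z gives the same grasp; the last joint's range is limited). The gripper opens to 92 mm and grips with 3 to 60 N. Pads are 20 mm wide; open, the fingers measure 128 mm over their backs; the gripper's body (75 mm by 189 mm) begins 69 mm behind the grasp point.
Start: joints at [-0.21, 0.158, 1.597, -0, 1.386, -0.21], TCP at [574.984, -0.018, 231.601] pointing down, gripper open.
Joint ranges: [-2.91, 2.91], [-0.94, 2.29], [0.18, 2.7], [-1.29, 4.43], [0.17, 2.64], [-3, 3]. Speed limits (rad/s): [2.57, 2.57, 3.14, 3.14, 3.14, 3.14].

## Interface

Orientations are given as a rotation vector (axis times angle).
In Python, from station import env, camrig, ticket gives the robot as it stands (env), with the cameras (camrig) and the job (ticket).
- The arm moves only by the tool move_tool, called after ">>>" in YAML: its name, and indented under it one key for each argument. Schema: {"type":"object","properties":{"plan":{"type":"string"},"force":{"type":"number"},"only":{"type":"string"},"quiet":{"type":"boolean"},"lines":{"type":"string"}},"required":["plan"],"additionalProperties":false}. plan is a string of 1 to 8 rows, parted by semicolons, with the numbers parted by spaces; each row has 5 numbers: the opening from 0.0 (shut) to 1.0 (fully open), then dx, dy, dz in shares of the most that a row can go, 1 being 50 mm, then a turn about the tool's z in normalised numbers (1 is pi/2 rad); each row shifts and turns the commanded pose from where the row before left it, along the tool's axes as they then stand; what a row does not reach is not made up. A row lasts 1/10 s, in which the tool goes at most 50 mm and 0.15 rad, less where a joint would pass 70% of its speed; a pose out of reach is approached as far as the arm can. The fingers move at their own pace and stop on an object; force is the grip in N (left out, the last holds). Time passes only in rows, so rows that do not move let the fingers close. The tool returns the time, the measured TCP pose, the force, the opening and the grip force at its end. only (a regular expression) keeps the lines of the reply that match it, lines (a string "A,B") keeps lines A to B, and quiet returns only ok. Input that does not fit is refused with a message, and nothing moves.
- env.get_obs(): the state, without advancing time (a new reading comes with each control period).
- camrig.grab_frame(name): name is "scene" or "side" or "wrist"; returns the picture (480x640x3 uint8, red, green, blue); there is no depth.
- camrig.get_calibration(name): a dict with "fx", "fy", "cx", "cy" (pixels), "R" (3x3) and "t" (3): a world point X has camera coordinates R X + t. Camera axes: x right, y down, z forward; pixel columns grow to the right and rows downward; lengths in mm; the calibration is good to about 2 mm. A picture is of the moment at which its call begins: read the wrist's pose just before it. get_calibration takes no time and is no camera call; for the wrist camera it gives the pose at the moment of the call.
- ticket.sign_off(): hands the job in; it is judged then, once.
The state is a dict: "clock": time; "joints": joint angles; "qvel": joint speeds; "joint_torque": joint torques, N m; "ee_pos": TCP position; "ee_rot": TCP orientation; "force": force on the tool from outside, world axes, zero at the start; "torque": the same for the moment, N m; "gripper_width": opening from 0.0 (shut) to 1.0 (fully open); "finger_force": force on a finger pad.
Only numpy, scipy, OpenCV 4.12 (cv2) and the standard library are available. Lean on these libraries where they do the work, as an engineer would, in place of code of your own. Each camera call takes 0.05 s, during which the arm holds its last target. There are 200 camera calls.

## Task

Load the blue tube rack into the end bay of the sea-fast dock: press the yellow bar down with one fingertip and keep it down, so that the red gate stays sunk, while you push the rack along the chute with the other finger until the whole rack is past the gate; then let the bar come up so that the gate closes behind it. Only touch and push: do not grasp, lift or tip the rack, never let the gate and the rack press on each other, and leave the other things on the bench where they stand.

Things in the scene. Friction and masses are not known exactly. Their poses are not given: they have to be found in the camera images.
- dock: Aluminium chute, fixed to the bench on a grey base plate. Origin at bench level under the gate's middle; +x is the way the rack is pushed, +y the side of the yellow bar. Chute floor 75 mm above the bench, x = -260 to +147 mm; guide walls' inner faces at y = +-35 mm, 5 mm thick, tops 93 mm above the bench. Two axle posts at x = -225 and +55, y = +150 mm, 105 mm tall. The entry end (-x) is open.
- gate_slot (a point): Middle of the 18 mm slot across the chute floor (dock x = 0), at floor level, where the red gate plate stands up. Plate 8 mm thick (x = -4 to +4 mm), y = -20 to +20 mm, 17.5 mm above the floor when shut; it hangs on an arm beneath the floor from the axle. Above 93 mm over the bench the fingers' way along the chute is free but for rack and bar.
- end_stop (a point): Foot of the blue end stop's face, at floor level: dock x = +147 mm, y = 0; the stop's top is 39 mm above the chute floor. The bay for the rack lies between gate and stop.
- gate (a joint): Angle of the sprung gate, rad: 0 = up (shut), 0.28 = bar at its bottom stop. Axle parallel to dock x at y = +150 mm, 85 mm above the bench; it carries bar and gate. Pressing the bar anywhere sinks the gate: wholly under the floor above 0.14, 8 mm below it at 0.2. About 3 N on the bar starts it, 5 to 6 N holds it down, more with rubbing; let go, it springs shut. The rack cannot push the gate open.
- bar_start (a point): Top face of the yellow press bar, middle of its width, at its entry end. The bar runs along dock x from -245 to +55 mm, 20 mm wide, 8 mm thick. Height of its top above the bench and y of its middle line: gate shut 124 mm, y = +75 mm; at 0.14 rad 113 mm, +70 mm; at 0.2 rad 108 mm, +69 mm; fully down 102 mm, +67 mm.
- bar_end (a point): The same point at the bar's other end (+x, 55 mm past the gate's middle).
- rack: Blue tube rack, 110 mm long (its x, along the chute), 64 mm wide, 0.25 kg, loose; six capped tubes are fixed in it. Origin at the middle of its underside; its x is the travel direction. Its end faces are flat, full-width plates at x = +-55 mm, from its underside to 65 mm above it; the caps reach 77 mm. It stands on the chute floor before the gate with about 3 mm of play to each wall.
- green_bottle: Bystander: clear bottle, green cap, 50 mm wide, 115 mm tall, origin under its centre.
- orange_jar: Bystander: white jar, orange lid, 52 mm wide, 75 mm tall, origin under its centre.
- beaker: Bystander: glass beaker 64 mm wide, 80 mm tall, origin under its centre.
- blue_bottle: Bystander: glass bottle, blue cap, 60 mm wide, 130 mm tall, origin under its centre.
- grey_bin: Bystander: open grey bin 200 x 150 x 90 mm, origin under its centre.
- white_tray: Bystander: open white tray 220 x 160 x 40 mm, origin under its centre.
- spatula: Bystander: spatula 180 mm long lying on the bench, origin on the bench under its middle.

How it is judged (in metres and radians):
On the way, in this order (a step that is already met when the one before it is completed fails the run):
1. the bar is pressed down with the rack still before the gate, so that the gate is sunk (value of joint gate above 0.14 rad and x of rack in the frame of dock below -0.056 m), for 0.1 s.
2. the rack is over the gate while a finger holds the bar down (value of joint gate above 0.14 rad and x of rack in the frame of dock between -0.03 and 0.04 m and contact force between gate and the fingers above 0.5 N), for 0.1 s.
At the end, for the whole second after the job is handed in: The rack stands upright and at rest on the chute floor in the bay, its rear face past the gate's far face (rack origin 59 to 96 mm past the gate's middle along the chute), and the gate is up again (joint below 0.03 rad) (x of rack in the frame of dock between 0.059 and 0.096 m and y of rack in the frame of dock between -0.01 and 0.01 m and z of rack in the frame of dock between 0.07 and 0.08 m and angle between rack's own z axis and vertical below 0.08 rad and linear speed of rack below 0.01 m/s and value of joint gate below 0.03 rad); the robot touches nothing.
It fails at once if the gate and the rack press on each other (over 1.5 N) (contact force between gate and rack above 1.5 N).
It fails at once if the rack is lifted more than 10 mm off the chute floor (z of rack in the frame of dock above 0.085 m).
It fails at once if the rack is tipped by more than 0.2 rad (angle between rack's own z axis and vertical above 0.2 rad).
It fails at once if a bystander is moved by more than 20 mm (distance of any of green_bottle, orange_jar, beaker, blue_bottle, grey_bin, white_tray, spatula from where it was at the start of the episode above 0.02 m).
It also fails if it takes over 45 s, if anything falls off the work surface, if the arm or the gripper's body presses on something with over 40 N, if the wrist force passes 120 N, or if a joint passes its speed limit or range.

## Working session

There is one attempt and no reset: what is moved stays moved. The work goes in short steps, Python scripts to look and compute and a tool call to move; the robot and the scene stay as the last step left them, time stands still between calls to the robot, and variables do not carry over. Pictures are saved under pics/ and viewed, at most 10 in all, crops included, and the job is handed in when it is done.

```bash
ls; mkdir -p pics; python3 - <<'E'
from station import env, camrig, ticket
import cv2
for n in("scene","side"):
    cv2.imwrite(f"pics/{n}0.png",camrig.grab_frame(n)[:,:,::-1]); print(camrig.get_calibration(n))
print(env.get_obs())
E
```

```text
pics
station.py
{'fx': 451.6902253515122, 'fy': 451.6902253515122, 'cx': 320.6655802190433, 'cy': 242.43421770465562, 'R': array([[-0.24810718,  0.96866399, -0.01152803],
       [ 0.66517296,  0.16169754, -0.72897108],
       [-0.70426398, -0.18853109, -0.68444742]]), 't': array([ 161.69893006, -301.49579775, 1753.70990505])}
{'fx': 569.7567425747695, 'fy': 569.7567425747695, 'cx': 315.36687210078634, 'cy': 228.18332510024524, 'R': array([[-0.98128377, -0.19208251,  0.01365582],
       [-0.13346361,  0.62727127, -0.76727975],
       [ 0.13881512, -0.75474172, -0.64116714]]), 't': array([ 528.56675466,  190.11510076, 1259.35216937])}
{'clock': 0.1, 'joints': array([-2.10107600e-01,  1.58981894e-01,  1.59804715e+00, -2.37376509e-05,
        1.38621950e+00, -2.10113341e-01]), 'qvel': array([ 0.00197508, -0.00153101, -0.00312091, -0.00072479, -0.00073534,
       -0.00056052]), 'joint_torque': array([ 4.86743174e-04, -3.86501849e+01, -3.22960711e+01,  7.02909334e-02,
        3.38891940e-02, -7.24501376e-06]), 'ee_pos': array([5.74479668e+02, 7.81702462e-02, 2.30749312e+02]), 'ee_rot': array([-2.22045656e+00, -2.22047903e+00,  1.44528733e-03]), 'force': array([-0.82869752, -0.69020059, -0.05193055]), 'torque': array([-0.04449977, -0.02482423, -0.00921946]), 'finger_force': 0.0, 'gripper_width': 1.0037778445927101}
```

View pics/scene0.png

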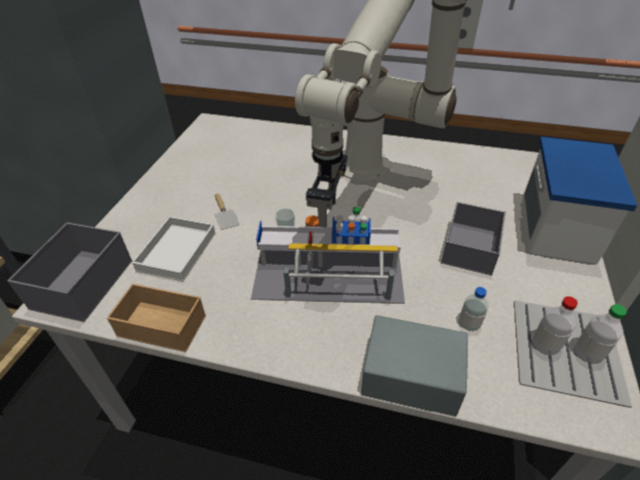

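View pics/side0.png

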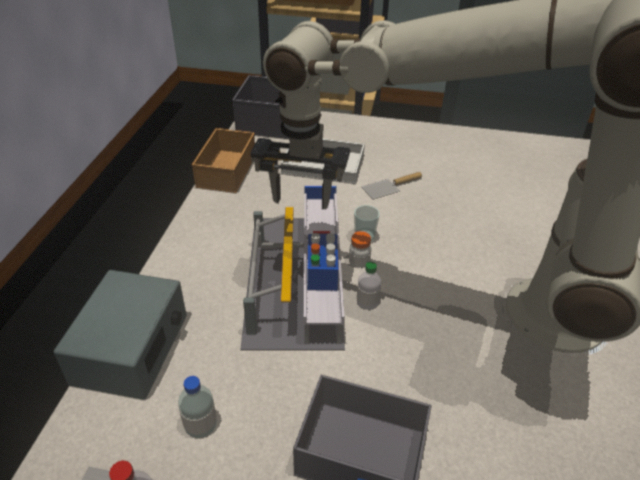

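```bash
python3 - <<'E'
import cv2
a=cv2.imread("pics/scene0.png")[200:310,240:420]
b=cv2.imread("pics/side0.png")[170:360,230:400]
cv2.imwrite("pics/sc1.png",cv2.resize(a,None,fx=4.4,fy=4.4,interpolation=cv2.INTER_CUBIC))
cv2.imwrite("pics/si1.png",cv2.resize(b,None,fx=3.1,fy=3.1,interpolation=cv2.INTER_CUBIC))
E
```

```text
(no output)
```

View pics/sc1.png

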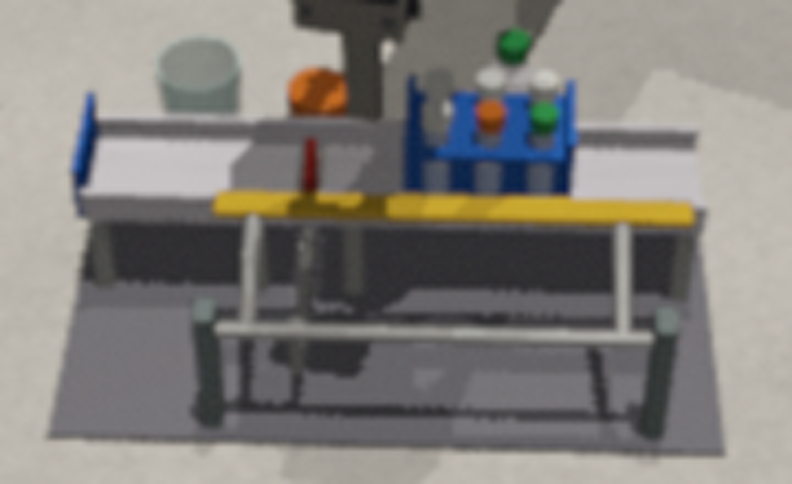

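View pics/si1.png

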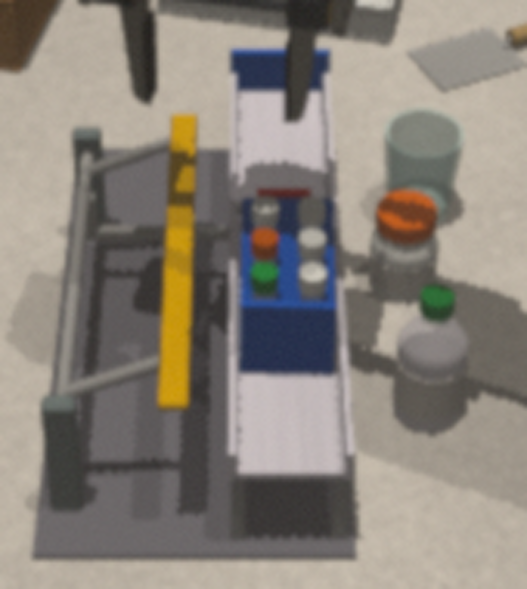

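```bash
cat > fit.py <<'E'
import numpy as np
from scipy.optimize import least_squares
from station import env, camrig, ticket
C={n:camrig.get_calibration(n) for n in("scene","side")}
def proj(n,X):
    c=C[n];p=c["R"]@X+c["t"];return np.array([c["fx"]*p[0]/p[2]+c["cx"],c["fy"]*p[1]/p[2]+c["cy"]])
px={"scene":lambda u,v:(240+u/4.4,200+v/4.4),"side":lambda u,v:(230+u/3.1,170+v/3.1)}
def W(p,X):
    c,s=np.cos(p[2]),np.sin(p[2]);return np.array([p[0]+c*X[0]-s*X[1],p[1]+s*X[0]+c*X[1],X[2]])
D=[("side",172,116,55,85,124),("side",196,116,55,65,124),("side",238,473,-260,35,75),("side",352,473,-260,-35,75),
("side",258,190,0,20,92.5),("side",311,190,0,-20,92.5),("side",88,133,55,150,105),("side",60,402,-225,150,105),
("side",159,407,-245,85,116),("side",188,407,-245,65,116),
("scene",217,195,55,65,124),("scene",692,203,-245,65,124),("scene",692,223,-245,85,116),("scene",215,214,55,85,116),
("scene",204,305,55,150,105),("scene",667,315,-225,150,105),("scene",311,140,0,-20,92.5)]
res=lambda p,D:np.concatenate([proj(d[0],W(p,np.array(d[3:],float)))-px[d[0]](*d[1:3]) for d in D])
s=least_squares(res,[570,0,-1.57],args=(D,),loss="soft_l1",x_scale=[10,10,.1])
print("dock",s.x,np.round(res(s.x,D).reshape(-1,2),1).tolist())
p=s.x
R=[("side",242,370,-55,32,75),("side",334,372,-55,-32,75),("side",240,305,-55,32,140),("side",335,303,-55,-32,140),
("scene",410,78,55,-32,140),("scene",408,158,55,32,140),("scene",574,80,-55,-32,140),("scene",574,155,-55,32,140)]
def rr(q): return np.concatenate([proj(d[0],W(p,np.array([d[3]+q[0],d[4]+q[1],d[5]])))-px[d[0]](*d[1:3]) for d in R])
r=least_squares(rr,[-80,0]);print("rack in dock",r.x,np.round(rr(r.x).reshape(-1,2),1).tolist())
for X in [(-245,75,124),(55,75,124),(0,0,75),(147,0,75)]:print(X,W(p,X))
E
python3 fit.py
```

```text
dock [537.50998167 -61.31808801  -1.3610595 ] [[-0.4, -0.7], [0.4, -0.7], [0.1, 0.8], [-1.4, 0.7], [-0.4, 0.8], [-0.2, 0.7], [-0.6, 0.1], [-0.1, 0.5], [0.1, 2.5], [1.0, 2.4], [-1.0, -2.2], [-0.6, -1.9], [-0.3, 0.7], [-1.1, 0.5], [-0.6, -0.3], [-0.6, -0.2], [-0.6, -1.2]]
rack in dock [-117.50206184    3.90242132] [[-1.8, 2.0], [-1.1, 1.3], [-1.0, 0.7], [-0.2, 1.3], [-1.8, -0.8], [-1.9, -4.3], [-1.0, -0.6], [-0.2, -2.8]]
(-245, 75, 124) [559.85679987 193.92810631 124.        ]
(55, 75, 124) [622.31754982 -99.49761635 124.        ]
(0, 0, 75) [537.50998167 -61.31808801  75.        ]
(147, 0, 75) [ 568.11574914 -205.09669212   75.        ]
```

Units first: shifts go in shares of 50 mm and turns go in shares of pi/2 rad. So 34 mm is 0.68, 33 mm is 0.66, -0.105 rad is -0.0668.

>>> move_tool:
  plan: "0.65 0.66 -0.22 0 0;0.65 0.66 -0.22 0 0;0.65 0.66 -0.22 0 0;0.65 0.68 -0.24 0 0;0.65 0 0 0 -0.0668;0.65 0 0 0 -0.0668;0.65 0 0 0 0;0.65 0 0 0 0"

```text
clock: 0.9
ee_pos: [529.8, 132.9, 231.3]
ee_rot: [-1.979, -2.439, 0.001]
force: [0.6, 0.2, -0.4]
gripper_width: 0.649
finger_force: 0.0
```

```bash
python3 - <<'E'
from station import env, camrig, ticket
import cv2
o=env.get_obs();print(o["ee_pos"],o["ee_rot"],o["force"])
print(camrig.get_calibration("wrist"))
cv2.imwrite("pics/w1.png",camrig.grab_frame("wrist")[:,:,::-1])
E
```

```text
[529.81583424 132.8979214  231.28166969] [-1.97925940e+00 -2.43908628e+00  5.93943042e-04] [ 0.5691334   0.22325596 -0.44865067]
{'fx': 330.93607515713984, 'fy': 330.93607515713984, 'cx': 315.3973273158003, 'cy': 241.47115577283338, 'R': array([[ 9.78549060e-01,  2.06013639e-01, -3.44564097e-04],
       [ 1.97228555e-01, -9.36334750e-01,  2.90479145e-01],
       [ 5.95200383e-02, -2.84316052e-01, -9.56881261e-01]]), 't': array([-545.41161237,  -12.59300161,  398.75247242])}
```

View pics/w1.png

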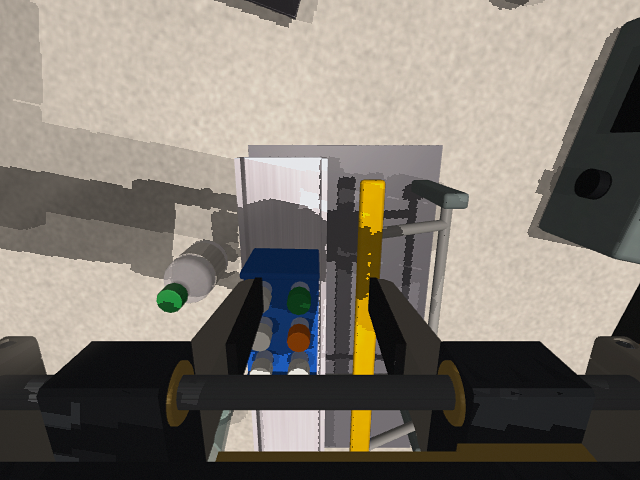

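```bash
cat > w.py <<'E'
import numpy as np
from scipy.optimize import least_squares
c=dict(fx=330.936,cx=315.397,cy=241.471,R=np.array([[ 9.78549060e-01,  2.06013639e-01, -3.44564097e-04],[ 1.97228555e-01, -9.36334750e-01,  2.90479145e-01],[ 5.95200383e-02, -2.84316052e-01, -9.56881261e-01]]),t=np.array([-545.41161237,  -12.59300161,  398.75247242]))
def pj(X):
    p=c["R"]@X+c["t"];return c["fx"]*p[:2]/p[2]+[c["cx"],c["cy"]]
def W(p,X):
    a,s=np.cos(p[2]),np.sin(p[2]);return np.array([p[0]+a*X[0]-s*X[1],p[1]+s*X[0]+a*X[1],X[2]])
p=[537.51,-61.32,-1.36106]
D=[(360,181,-245,65,124),(385,181,-245,85,124),(246,158,-260,-35,75),(322,158,-260,35,75),(236,158,-260,-40,93),(328,158,-260,40,93),(352,450,-50,65,124),]
f=lambda p:np.concatenate([pj(W(p,np.array(d[2:],float)))-d[:2] for d in D[:6]])
print(np.round(f(p).reshape(-1,2),1).tolist())
s=least_squares(f,p,x_scale=[10,10,.1],loss="soft_l1");print(s.x,np.round(f(s.x).reshape(-1,2),1).tolist())
for q in (p,s.x):
  g=lambda r:np.concatenate([pj(W(q,np.array([r[0]-55,r[1]+d[2],d[3]])))-d[:2] for d in [(240,278,-32,140),(319,278,32,140),(245,249,-32,75),(318,249,32,75)]])
  r=least_squares(g,[-117,0]);print(r.x,np.round(g(r.x).reshape(-1,2),1).tolist())
E
python3 w.py
```

```text
[[-3.2, -0.7], [-2.5, -0.7], [-5.0, -0.2], [-4.0, -0.4], [-5.4, 0.8], [-4.1, 0.6]]
[538.68703529 -60.94516706  -1.36968974] [[1.1, -0.1], [1.7, 0.1], [-1.2, -0.7], [-0.2, -0.2], [-1.4, 0.3], [-0.0, 0.9]]
[-115.85308304    1.893363  ] [[-2.9, -1.4], [-1.9, -1.6], [7.0, 1.8], [-1.2, 1.7]]
[-115.73055542   -0.80064683] [[-2.9, -1.7], [-1.8, -1.2], [7.0, 1.5], [-1.2, 1.9]]
```

Scaled: 30 mm is 0.6, 20 mm is 0.4, 0.006 rad is 0.0038.

>>> move_tool:
  plan: "0.65 0 0.06 0.6 0.0038;0.65 0 0 0.6 0;0.65 0 0 0.4 0;0.65 0 0 0.08 0;0.65 0 0 0 0"

```text
clock: 1.45
ee_pos: [532.6, 133.4, 147.3]
ee_rot: [-1.985, -2.434, 0.001]
force: [-0.1, 0.0, 0.3]
gripper_width: 0.652
finger_force: 0.0
```

>>> move_tool:
  plan: "0.65 0 0 0.08 0;0.65 0 0 0.08 0;0.65 0 0 0.08 0;0.65 0 0 0.08 0;0.65 0 0 0.08 0;0.65 0 0 0.06 0;0.65 0 0 0 0;0.65 0 0 0 0"

```text
clock: 2.25
ee_pos: [531.4, 133.3, 124.7]
ee_rot: [-1.982, -2.434, 0.005]
force: [-8.4, -2.4, 7.5]
gripper_width: 0.648
finger_force: 4.0
```

```bash
python3 - <<'E'
from station import env, camrig, ticket
import cv2
im=camrig.grab_frame("side")[170:360,230:400,::-1]
im2=camrig.grab_frame("scene")[190:310,240:420,::-1]
a=cv2.resize(im,(400,447),interpolation=cv2.INTER_CUBIC);b=cv2.resize(im2,(400,267),interpolation=cv2.INTER_CUBIC)
b=cv2.copyMakeBorder(b,0,180,0,0,cv2.BORDER_CONSTANT)
cv2.imwrite("pics/p2.png",cv2.hconcat([a,b]))
E
```

```text
(no output)
```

View pics/p2.png

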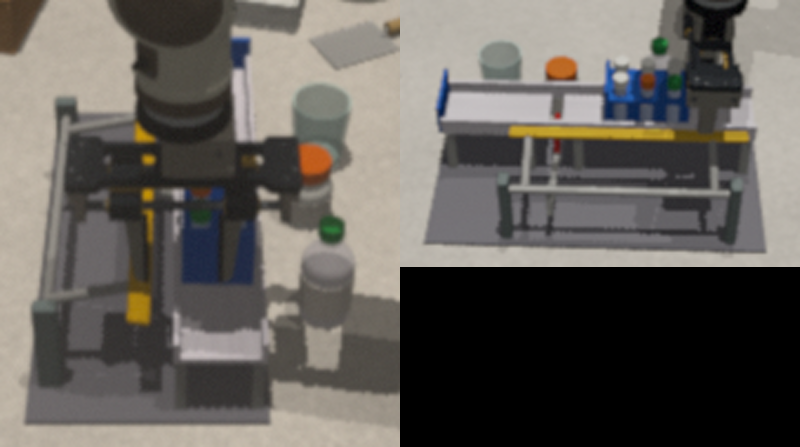

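Scaled: -4 mm is -0.08, -3 mm is -0.06.

>>> move_tool:
  plan: "0.65 0 -0.06 0.04 0;0.65 0 0 0.02 0;0.65 -0.08 0 0 0;0.65 -0.08 0 0 0;0.65 -0.08 0 0 0;0.65 -0.08 0 0 0;0.65 -0.08 0 0 0;0.65 0 0 0 0"

```text
clock: 3.15
ee_pos: [534.3, 113.6, 122.0]
ee_rot: [-1.984, -2.435, -0.002]
force: [-2.1, 3.4, 5.8]
gripper_width: 0.648
finger_force: 2.9
```

Scaled: -8 mm is -0.16, -5 mm is -0.1.

>>> move_tool:
  plan: "0.65 -0.16 0 0 0;0.65 -0.16 0 0 0;0.65 -0.16 0 0 0;0.65 -0.16 0 0 0;0.65 -0.16 0 0 0;0.65 -0.1 0 0 0;0.65 0 0 0 0"

```text
clock: 3.85
ee_pos: [543.4, 69.1, 122.0]
ee_rot: [-1.984, -2.435, -0.001]
force: [-2.4, 2.5, 5.0]
gripper_width: 0.65
finger_force: 2.6
```

```bash
python3 - <<'E'
from station import env, camrig, ticket
import cv2
im=camrig.grab_frame("side")[170:360,230:400,::-1]
im2=camrig.grab_frame("scene")[190:310,240:420,::-1]
a=cv2.resize(im,(400,447),interpolation=cv2.INTER_CUBIC);b=cv2.resize(im2,(400,267),interpolation=cv2.INTER_CUBIC)
b=cv2.copyMakeBorder(b,0,180,0,0,cv2.BORDER_CONSTANT)
cv2.imwrite("pics/p3.png",cv2.hconcat([a,b]))
E
```

```text
(no output)
```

View pics/p3.png

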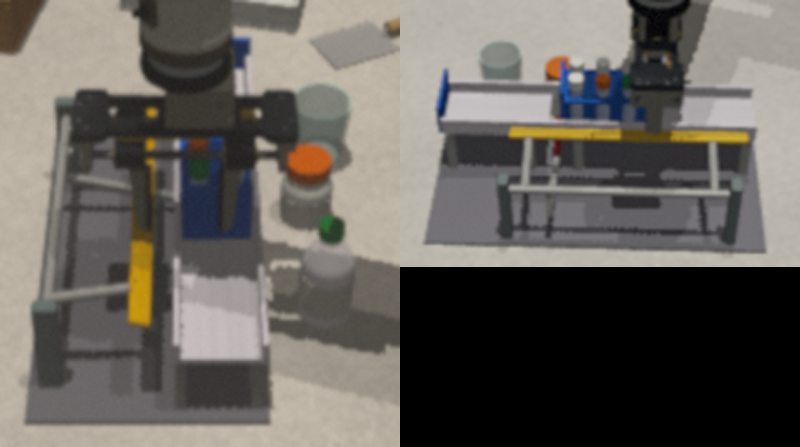

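Scaled: -8 mm is -0.16.

>>> move_tool:
  plan: "0.65 -0.16 0 0 0;0.65 -0.16 0 0 0;0.65 -0.16 0 0 0;0.65 -0.16 0 0 0;0.65 -0.16 0 0 0;0.65 -0.16 0 0 0;0.65 -0.16 0 0 0;0.65 0 0 0 0"

```text
clock: 4.75
ee_pos: [554.7, 13.9, 121.8]
ee_rot: [-1.985, -2.435, -0.0]
force: [-0.9, 1.8, 4.3]
gripper_width: 0.65
finger_force: 2.5
```

Scaled: -8 mm is -0.16, -4 mm is -0.08.

>>> move_tool:
  plan: "0.65 -0.16 0 0 0;0.65 -0.16 0 0 0;0.65 -0.16 0 0 0;0.65 -0.16 0 0 0;0.65 -0.16 0 0 0;0.65 -0.16 0 0 0;0.65 -0.08 0 0 0;0.65 0 0 0 0"

```text
clock: 5.55
ee_pos: [564.9, -36.6, 121.7]
ee_rot: [-1.984, -2.435, -0.001]
force: [-1.7, 3.1, 5.4]
gripper_width: 0.648
finger_force: 2.7
```

Scaled: -6 mm is -0.12, -4 mm is -0.08.

>>> move_tool:
  plan: "0.65 -0.12 0 0 0;0.65 -0.12 0 0 0;0.65 -0.12 0 0 0;0.65 -0.12 0 0 0;0.65 -0.08 0 0 0;0.65 -0.06 0 0 0;0.65 0 0 0 0;0.65 0 0 0 0"

```text
clock: 6.35
ee_pos: [571.1, -66.6, 121.7]
ee_rot: [-1.983, -2.435, -0.0]
force: [-2.5, 4.2, 5.3]
gripper_width: 0.649
finger_force: 3.0
```

```bash
python3 - <<'E'
from station import env, camrig, ticket
import cv2
im=camrig.grab_frame("side")[170:360,230:400,::-1]
im2=camrig.grab_frame("scene")[190:310,240:420,::-1]
a=cv2.resize(im,(400,447),interpolation=cv2.INTER_CUBIC);b=cv2.resize(im2,(400,267),interpolation=cv2.INTER_CUBIC)
b=cv2.copyMakeBorder(b,0,180,0,0,cv2.BORDER_CONSTANT)
cv2.imwrite("pics/p4.png",cv2.hconcat([a,b]))
E
```

```text
(no output)
```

View pics/p4.png

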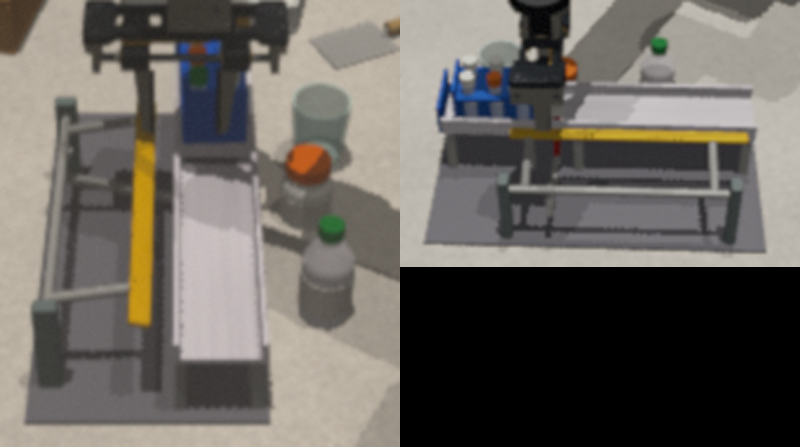

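```bash
python3 - <<'E'
from fit import proj,W,np
for q in (60,68,77,85):print(q,[proj("side",W([538.3,-61.1,-1.367],np.array([q-55,y,75.]))).round(1) for y in(32,-32)])
E
```

```text
dock [537.50998167 -61.31808801  -1.3610595 ] [[-0.4, -0.7], [0.4, -0.7], [0.1, 0.8], [-1.4, 0.7], [-0.4, 0.8], [-0.2, 0.7], [-0.6, 0.1], [-0.1, 0.5], [0.1, 2.5], [1.0, 2.4], [-1.0, -2.2], [-0.6, -1.9], [-0.3, 0.7], [-1.1, 0.5], [-0.6, -0.3], [-0.6, -0.2], [-0.6, -1.2]]
rack in dock [-117.50206184    3.90242132] [[-1.8, 2.0], [-1.1, 1.3], [-1.0, 0.7], [-0.2, 1.3], [-1.8, -0.8], [-1.9, -4.3], [-1.0, -0.6], [-0.2, -2.8]]
(-245, 75, 124) [559.85679987 193.92810631 124.        ]
(55, 75, 124) [622.31754982 -99.49761635 124.        ]
(0, 0, 75) [537.50998167 -61.31808801  75.        ]
(147, 0, 75) [ 568.11574914 -205.09669212   75.        ]
60 [array([307.3, 236.3]), array([334.6, 236.4])]
68 [array([307.3, 234.1]), array([334.4, 234.2])]
77 [array([307.3, 231.6]), array([334.3, 231.7])]
85 [array([307.3, 229.5]), array([334.2, 229.6])]
```

Scaled: -40 mm is -0.8, -30 mm is -0.6.

>>> move_tool:
  plan: "0.65 0.06 0 0 0;0.65 0.06 0 0 0;0.65 0 0 -0.12 0;0.65 0 0 -0.12 0;0.65 0 0 -0.16 0;0.65 0 0 -0.6 0;0.65 0 0 -0.8 0;0.65 0 0 0 0"

```text
clock: 7.25
ee_pos: [572.7, -61.5, 217.6]
ee_rot: [1.978, 2.43, 0.005]
force: [1.4, -0.8, 0.6]
gripper_width: 0.651
finger_force: 0.0
```

>>> move_tool:
  plan: "0.65 0.9 0 -0.2 0;0.65 0.9 0 0 0;0.65 0.9 0 0 0;0.65 0 0 0 0;0.65 0 0 0 0"

```text
clock: 7.75
ee_pos: [541.9, 71.9, 220.8]
ee_rot: [-1.98, -2.437, 0.002]
force: [-0.5, 0.6, -0.2]
gripper_width: 0.65
finger_force: 0.0
```

```bash
python3 - <<'E'
from station import env, camrig, ticket
import cv2
im=camrig.grab_frame("side")[170:360,230:400,::-1]
im2=camrig.grab_frame("scene")[190:310,240:420,::-1]
a=cv2.resize(im,(400,447),interpolation=cv2.INTER_CUBIC);b=cv2.resize(im2,(400,267),interpolation=cv2.INTER_CUBIC)
b=cv2.copyMakeBorder(b,0,180,0,0,cv2.BORDER_CONSTANT)
cv2.imwrite("pics/p5.png",cv2.hconcat([a,b]))
E
```

```text
(no output)
```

View pics/p5.png

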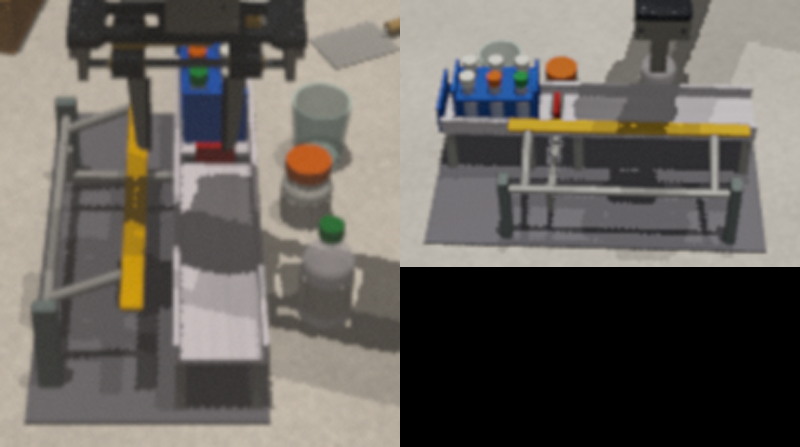

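The picture shows the red gate standing up, around (557,103) in the scene half. The rack is in the bay with a gap behind it, and the arm is clear.

```bash
python3 -c "
from station import env, camrig, ticket
print(ticket.sign_off())"
```

```text
the job is handed in; nothing more can be done
None
```

The rack stands in the end bay at about x = +80 mm in the dock frame, with the gate shut behind it and the arm clear; the job is handed in at about 8 s, and sign-off returned no verdict.

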